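Hold a set-up block home in the corner of a locating jig

TASK

Pick up the black drilled set-up block and lay it flat on the aluminium plate of the locating jig, its long side facing the long steel fence and its end facing the short one. Then press it gently into the corner until it touches both fences at once, with both sprung pins pushed back flush, and finish while still holding it pressed there: the pins push it away if you let go. Leave the micrometer, the round block and the oil bottle where they are.

Things in the scene. Friction and masses are not known exactly. Their poses are not given: they have to be found in the camera images.
- block: Loose black set-up block with drilled holes, 75 mm long (its y) x 50 mm wide (its x) x 25 mm high, about 0.75 kg, lying flat. Origin: centre of its underside; z up. Either end may face the short fence. Grip it across its 50 mm width, on the upper half of its height, so that the fingers clear the 10 mm high fence.
- jig: Locating jig, screwed to the bench: aluminium plate 160 mm (its x) x 130 mm (its y) x 10 mm thick. Origin: centre of its underside, on the bench. Two dark steel fences along its +x and +y sides rise 10 mm above the plate; nothing is higher. Plate, fences and pins are lightly oiled (friction about 0.15). It may stand to the left or right, turned by up to 0.35 rad.
- long_fence: Fixed fence along the jig's x axis, 92 x 15 x 10 mm; its working face looks to the jig's -y and lies 45 mm to the +y side of the jig's origin. The block's 75 mm side goes against it. Origin: centre of its underside, on the plate, 7.5 mm behind its face.
- short_fence: Fixed fence along the jig's y axis, 70 x 15 x 10 mm; its working face looks to the jig's -x and lies 60 mm to the +x side of the jig's origin. The block's 50 mm end goes against it. Origin: centre of its underside, on the plate, 7.5 mm behind its face.
- corner (a point): Point on the plate's top (10 mm above the bench) where the planes of the two working faces meet, at (60, 45, 10) mm in the jig's frame. Same axes as the jig.
- seat (a point): Point on the plate's top where the block's origin lies when it is fully home against both fences, at (22.5, 20, 10) mm in the jig's frame. Same axes as the jig; the block's long axis (its y) is then parallel to the jig's x.
- long_pin (a joint): Travel (m) of the 6 mm thick sprung steel pin that comes through the long fence, 5 mm above the plate, opposite the middle of the seated block: 0 = standing 6 mm out of the face, 0.006 = pushed back flush (stop at 0.0075). It slides along the jig's +y and takes 2 N to start and 6 N when flush. Its red tail shows behind the fence when it is pushed.
- short_pin (a joint): The same kind of pin through the short fence, sliding along the jig's +x: 0 = 6 mm out, 0.006 = flush; 2 N to start and 6 N when flush.
- micrometer: Bystander: micrometer, 45 x 140 x 18 mm, lying between the two work places, nearer the robot. Origin: centre of its underside.
- round_block: Bystander: round steel test block, 60 mm across, 15 mm high, lying between the two work places. Origin: centre of its underside.
- oil_bottle: Bystander: yellow oil bottle with a red spout, 48 mm across, 138 mm high, standing behind the work. Origin: centre of its underside.
Not all that is in view belongs to the job. What is shaped like the block but blue is not meant.

How it is judged:
By the outcome, as a careful person would: the job done as asked, in the order asked, and still so for the second after the job is handed in, while the arm keeps its last pose, push and grip.
It also fails if it takes over 48 s, if anything falls off the work surface, if the arm or the gripper's body presses on something with over 40 N, if the wrist force passes 120 N, or if a joint passes its speed limit or range.

ROBOT

A 7-joint arm with a two-finger parallel gripper is mounted at the origin on a cart in front of the work surface, level with it; the furniture and walls round the work are solid. World frame = base frame: x ahead of the robot, y to its left, z up, the work surface at z = 0. Lengths are in m, angles in degrees, forces in N, time in s.
With the tool pointing down it reaches from about 0.425 to 0.875 m from the base axis. Payload 4.7 kg.
Tool frame: the origin (TCP) lies on the front face of the gripper's body, between the roots of the fingers; the fingertips stand 70 mm ahead of it and the grasp point (between the pads) lies 51 mm ahead of it; z points along the fingers, y is the direction in which the jaws open and shut (so a half turn about z gives the same grasp; the last joint's range is limited). The gripper opens to 87 mm and grips with 3 to 60 N. Pads are 19 mm wide; open, the fingers measure 117 mm over their backs; the gripper's body (75 mm by 190 mm) begins 51 mm behind the grasp point.
Start: joints at [-65.483, 18.392, -4.016, 83.108, 1.295, 78.541, -3.26], TCP at [0.261, 0.595, 0.292] pointing down, gripper open.
Joint ranges: [-163.93, 163.93], [-17.29, 119.83], [-79.2, 71.16], [3.27, 140.29], [-89.18, 269.18], [5.43, 117.66], [-154.24, 154.24]. Speed limits (degrees/s): [147.25, 147.25, 180, 180, 180, 180, 180].

INTERFACE

Orientations are given as [roll, pitch, yaw] about the fixed x, y, z axes, in that order (R = Rz(yaw) Ry(pitch) Rx(roll)).
In Python, from cell import env gives the robot as it stands.
- The arm moves only by the tool drive_tool, never from a script. Its argument "commands" is a list of rows, each a list of 7 numbers: the shift along the tool's x, y, z in cm, then the turn, a rotation vector about the tool's x, y, z in degrees, then the opening, from 0 (shut) to 1 (fully open). In form: [[tx, ty, tz, rx, ry, rz, hand], ...]. A call has 1 to 20 rows; each row shifts and turns the commanded pose from where the row before left it, along the tool's axes as they then stand; what a row does not reach is not made up. A row lasts 1/12 s, in which the tool goes at most 41.7 mm and 7.16 degrees, less where a joint would pass 70% of its speed; a pose out of reach is approached as far as the arm can. A call is refused whole if a number of a shift passes 4.17 or a number of a turn 7.16, either way. A call with a gripper value outside its range is refused whole. The fingers move at their own pace and stop on an object; "force" is the grip in N (left out, the last holds). Time passes only in rows, so rows that do not move let the fingers close. It gives the time, the measured TCP pose, the force and the opening at its end, in the units of the state.
- env.get_obs(): the state, without advancing time (a new reading comes with each control period).
- env.read_camera(name): name is "scene" or "top" or "wrist"; returns a dict with "img" (480x640x3 uint8, blue, green, red), "mtx" (3x3 intrinsics, pixels), "pose" (4x4, takes a point from camera to world coordinates). Camera axes: x right, y down, z forward; pixel columns grow to the right and rows downward; lengths in m; the calibration is good to about 2 mm. The wrist camera is an equidistant fisheye: a pixel r from the principal point sees the ray r / f radians off the axis. A picture is of the moment at which its call begins. There is no depth.
- env.sign_off(): hands the job in, once; it reports no verdict.
The state is a dict: "time_s": time; "qpos": joint angles; "joint_velocities": joint speeds; "effort": joint torques, N m; "tool_pos": TCP position; "tool_rot": TCP orientation; "force": force on the tool from outside, world axes, zero at the start; "wrist_torque": the same for the moment, N m; "grip_width": finger opening in m.
Only numpy, scipy, OpenCV 4.12 (cv2) and the standard library are available. Lean on these libraries where they do the work, as an engineer would, in place of code of your own. Each camera call takes 0.05 s, during which the arm holds its last target.

## Working session

There is one attempt and no reset: what is moved stays moved. The work goes in short steps, Python scripts to look and compute and a tool call to move; the robot and the scene stay as the last step left them, time stands still between calls to the robot, and variables do not carry over. Pictures are saved under pics/ and viewed, and the job is handed in when it is done.

Besides the shell and the picture viewer there is one more tool, called after "Emit:" in YAML: its name, and indented under it one key for each argument. drive_tool: Moves the arm, as the interface text tells. Its arguments: {"type":"object","properties":{"commands":{"type":"array"},"force":{"type":"number"}},"required":["commands"]}

```bash
ls; mkdir -p pics
python3 - <<'E'
from cell import env
import cv2
o=env.get_obs(); print(o)
for n in("scene","top","wrist"):
    c=env.read_camera(n); cv2.imwrite(f"pics/{n}0.png",c["img"]); print(n,c["mtx"].tolist(),c["pose"].round(4).tolist())
E
```

```text
pics
{'time_s': 0.0, 'qpos': array([-65.48463857,  18.4374167 ,  -4.01569506,  83.17738649,
         1.29355069,  78.53894535,  -3.26035833]), 'joint_velocities': array([-0.11085129, -0.09180163,  0.04569865, -0.03261114, -0.12203348,
        0.12993469, -0.03869841]), 'effort': array([ 1.72195028e-04, -4.91299224e+01, -4.04132176e-01, -3.12523448e+01,
       -6.39791088e-02,  4.38865414e-02,  1.67108765e-04]), 'tool_pos': array([0.26120257, 0.59473798, 0.29115824]), 'tool_rot': array([-1.79891416e+02,  4.34316801e-03,  1.56293955e+02]), 'force': array([-0.27816174,  0.09570584,  0.30914855]), 'wrist_torque': array([0.00609337, 0.05238963, 0.01532006]), 'grip_width': 0.08723017793927283}
scene [[526.8072937656267, 0.0, 314.58058086097094], [0.0, 526.8072937656267, 234.88386435185825], [0.0, 0.0, 1.0]] [[0.69, -0.5419, 0.4798, 0.0247], [-0.7238, -0.5153, 0.4589, -0.447], [-0.0015, -0.6639, -0.7478, 0.8374], [0.0, 0.0, 0.0, 1.0]]
top [[584.310228134861, 0.0, 310.0802346933749], [0.0, 584.310228134861, 261.15329290199645], [0.0, 0.0, 1.0]] [[-0.0155, -0.9873, 0.158, 0.3733], [-0.9998, 0.0167, 0.0064, 0.0399], [-0.009, -0.1579, -0.9874, 1.2567], [0.0, 0.0, 0.0, 1.0]]
wrist [[371.64829954431775, 0.0, 320.8254386816322], [0.0, 371.64829954431775, 244.20346529968853], [0.0, 0.0, 1.0]] [[0.4022, 0.879, 0.2562, 0.1914], [0.9156, -0.3854, -0.1148, 0.6254], [-0.0022, 0.2807, -0.9598, 0.383], [0.0, 0.0, 0.0, 1.0]]
```

View pics/scene0.png

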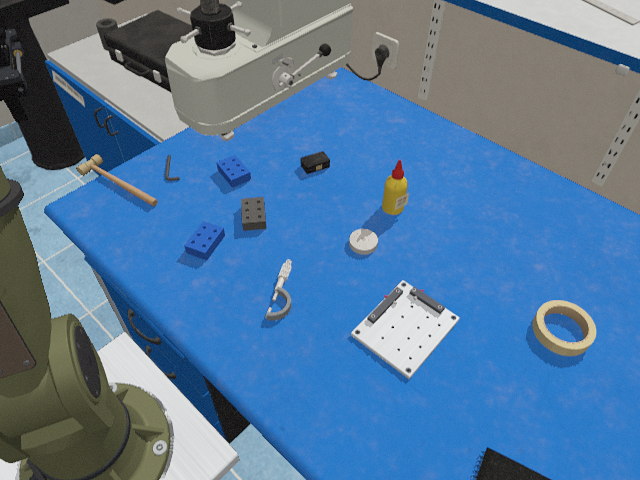

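View pics/top0.png

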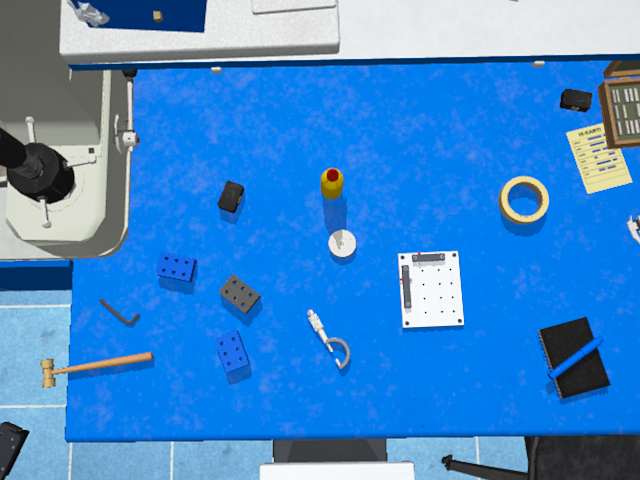

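View pics/wrist0.png

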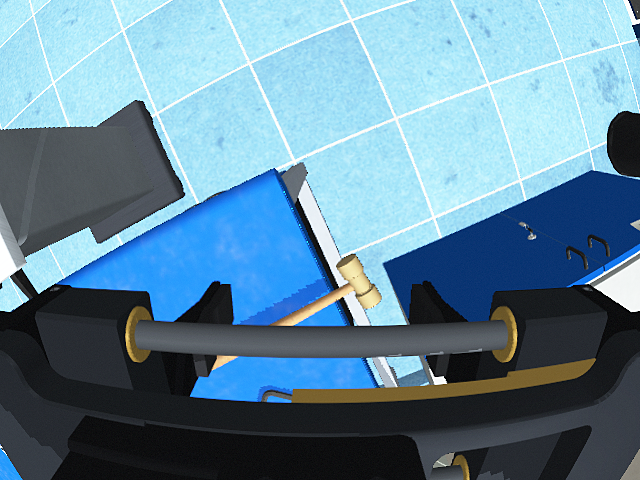

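The top view shows the black block at about (240,294), with blue decoys at (177,267) and (232,352). The jig is at (432,289), with the long fence on its left (+y) at (406,287) and the short fence at the top (+x) at (429,257). I'll measure both in the top and scene views.

```bash
cat > h.py <<'E'
import numpy as np,cv2
def cast(c,uv,z):
    uv=np.atleast_2d(uv).astype(float); d=np.c_[uv,np.ones(len(uv))]@np.linalg.inv(c["mtx"]).T@c["pose"][:3,:3].T
    o=c["pose"][:3,3]; return (o+d*((z-o[2])/d[:,2])[:,None])[:,:2]
def proj(c,p):
    p=(np.atleast_2d(p)-c["pose"][:3,3])@c["pose"][:3,:3]; q=p@c["mtx"].T; return q[:,:2]/q[:,2:]
def rect(c,mask,z,x0,y0,x1,y1):
    m=np.zeros_like(mask); m[y0:y1,x0:x1]=mask[y0:y1,x0:x1]
    cs,_=cv2.findContours(m,cv2.RETR_EXTERNAL,cv2.CHAIN_APPROX_NONE); k=max(cs,key=cv2.contourArea)
    w=cast(c,k.reshape(-1,2),z)*1000
    return cv2.minAreaRect(w.astype(np.float32)),m
E
python3 - <<'E'
from h import *; from cell import env
for n,bw,jw in(("top",(212,268,268,322),(390,240,475,338)),("scene",(232,190,275,236),(340,270,470,385))):
    c=env.read_camera(n); im=c["img"].astype(int); hsv=cv2.cvtColor(c["img"],cv2.COLOR_BGR2HSV)
    notblue=((hsv[...,1]<110)).astype(np.uint8)*255
    r,m=rect(c,notblue,0.025,*bw); print(n,"block@.025",r)
    r2,m2=rect(c,notblue,0.010,*jw); print(n,"jig@.01",r2,cv2.boxPoints(r2).round(1).tolist())
    o=c["img"].copy(); o[(m|m2)==0]//=3
    x0,y0,x1,y1=bw;a=cv2.resize(o[y0:y1,x0:x1],(300,300),interpolation=0)
    x0,y0,x1,y1=jw;b=cv2.resize(o[y0:y1,x0:x1],(400,400),interpolation=0)
    v=np.zeros((400,700,3),np.uint8); v[:300,:300]=a; v[:,300:]=b; cv2.imwrite(f"pics/m_{n}.png",v)
E
```

```text
top block@.025 ((504.01348876953125, 199.80381774902344), (75.7540512084961, 49.05558395385742), 50.889225006103516)
top jig@.01 ((509.28863525390625, -208.12303161621094), (160.60777282714844, 130.85350036621094), 1.6073036193847656) [[427.20001220703125, -145.0], [430.8999938964844, -275.79998779296875], [591.4000244140625, -271.29998779296875], [587.7000122070312, -140.5]]
scene block@.025 ((500.6838684082031, 191.03170776367188), (96.19869232177734, 49.48295211791992), 51.01955795288086)
scene jig@.01 ((512.5816040039062, -209.23056030273438), (170.60516357421875, 135.26210021972656), 1.6507586240768433) [[425.3999938964844, -144.10000610351562], [429.29998779296875, -279.29998779296875], [599.7999877929688, -274.3999938964844], [595.9000244140625, -139.1999969482422]]
```

```bash
python3 -c "
import cv2,numpy as np
cv2.imwrite('pics/m_both.png',cv2.resize(np.vstack([cv2.imread('pics/m_top.png'),cv2.imread('pics/m_scene.png')]),(525,600)))"
```

```text
(no output)
```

View pics/m_both.png

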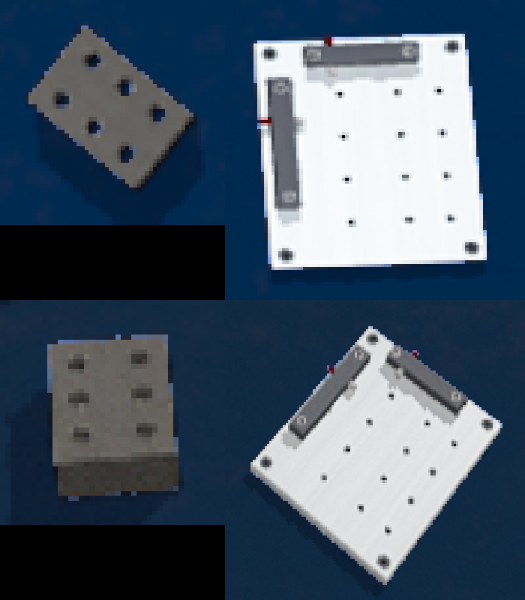

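Each view gives the same jig pose to within 3 mm. From the top view the jig centre is (509.3, -208.1) mm with yaw +1.6°. The block centre is (504.0, 199.8) mm with its long axis at 50.9°. I'll move over the block and then turn.

Emit:
drive_tool:
  commands:
    - [-2.38,-1.65,0,0,0,0,1]
    - [-2.38,-1.65,0,0,0,0,1]
    - [-2.38,-1.65,0,0,0,0,1]
    - [-2.38,-1.65,0,0,0,0,1]
    - [-2.38,-1.65,0,0,0,0,1]
    - [-2.38,-1.65,0,0,0,0,1]
    - [-2.38,-1.65,0,0,0,0,1]
    - [-2.38,-1.65,0,0,0,0,1]
    - [-2.38,-1.65,0,0,0,0,1]
    - [-2.38,-1.65,0,0,0,0,1]
    - [-2.38,-1.65,0,0,0,0,1]
    - [-2.38,-1.65,0,0,0,0,1]
    - [-2.38,-1.65,0,0,0,0,1]
    - [-2.38,-1.65,0,0,0,0,1]
    - [-2.38,-1.65,0,0,0,0,1]
    - [-2.38,-1.65,0,0,0,0,1]
    - [0,0,0,0,0,0,1]
    - [0,0,0,0,0,0,1]

```text
time_s: 1.75
tool_pos: [0.5047, 0.1983, 0.2923]
tool_rot: [-180.0, 0.0, 156.0]
force: [-0.4, 0.2, -0.1]
grip_width: 0.087
```

Emit:
drive_tool:
  commands:
    - [0,0,0.5,0,0,6.6,1]
    - [0,0,0.5,0,0,6.6,1]
    - [0,0,0.5,0,0,6.6,1]
    - [0,0,0.5,0,0,6.6,1]
    - [0,0,0.5,0,0,6.6,1]
    - [0,0,0.5,0,0,6.6,1]
    - [0,0,0.5,0,0,6.6,1]
    - [0,0,0.5,0,0,6.6,1]
    - [0,0,0.5,0,0,6.6,1]
    - [0,0,0.5,0,0,6.6,1]
    - [0,0,0.5,0,0,6.6,1]
    - [0,0,0.5,0,0,6.6,1]
    - [0,0,0.5,0,0,6.6,1]
    - [0,0,0.5,0,0,6.6,1]
    - [0,0,0.5,0,0,6.6,1]
    - [0,0,0.5,0,0,6.6,1]
    - [0,0,0,0,0,0,1]
    - [0,0,0,0,0,0,1]

```text
time_s: 3.25
tool_pos: [0.5032, 0.2015, 0.2121]
tool_rot: [-180.0, 0.0, 51.0]
force: [-0.2, -0.1, 0.1]
grip_width: 0.087
```

Run:
```python
from h import *; from cell import env
c=env.read_camera("wrist"); cv2.imwrite("pics/w1.png",c["img"]); o=env.get_obs(); print(o["time_s"],o["tool_pos"],o["tool_rot"],o["qpos"].round(1))
```

```text
3.3 [0.50346455 0.20133934 0.21238737] [-1.79980544e+02 -9.90382069e-03  5.09648169e+01] [-42.9   8.5  20.  105.1  -3.2  66.9 -60.9]
```

View pics/w1.png

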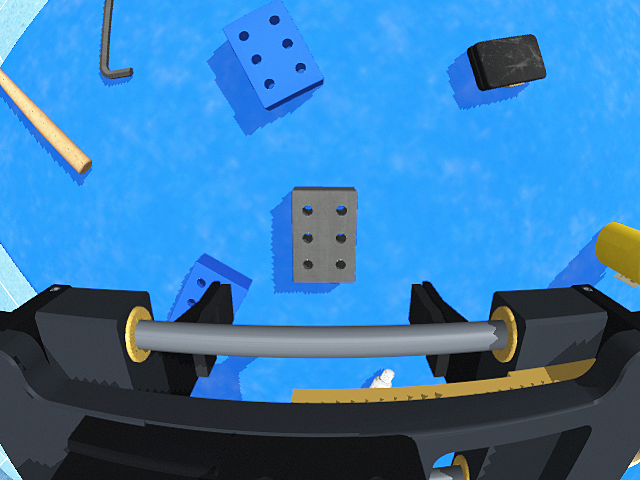

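The wrist view shows the block square to the jaws. Its top face is at about (293,191)–(355,282), and a blue decoy is near the left finger at (210,285). I'll measure precisely and check that clearance.

```bash
cat >> h.py <<'E'
def castw(c,uv,z):
    uv=np.atleast_2d(uv).astype(float); K=c["mtx"]; a=(uv-K[:2,2])/K[0,0]; r=np.linalg.norm(a,axis=1)
    s=np.where(r>1e-9,np.sin(r)/np.maximum(r,1e-9),1); d=np.c_[a*s[:,None],np.cos(r)]@c["pose"][:3,:3].T
    o=c["pose"][:3,3]; return (o+d*((z-o[2])/d[:,2])[:,None])[:,:2]
E
python3 - <<'E'
from h import *; from cell import env
c=env.read_camera("wrist"); hsv=cv2.cvtColor(c["img"],cv2.COLOR_BGR2HSV)
m=((hsv[...,1]<110)&(hsv[...,2]>65)).astype(np.uint8)*255
w=np.zeros_like(m); w[175:300,270:380]=m[175:300,270:380]
k=max(cv2.findContours(w,0,1)[0],key=cv2.contourArea).reshape(-1,2)
print(k.min(0),k.max(0)); r=cv2.minAreaRect((castw(c,k,.025)*1000).astype(np.float32)); print("wrist block",r)
t=env.read_camera("top"); h=cv2.cvtColor(t["img"],cv2.COLOR_BGR2HSV)
o=env.get_obs(); psi=np.radians(o["tool_rot"][2]); ax=np.array([np.cos(psi),np.sin(psi)]); ay=np.array([np.sin(psi),-np.cos(psi)])
d=np.array(r[0])/1000-o["tool_pos"][:2]; print("tcp",o["tool_pos"],o["tool_rot"],"shift tool x,y cm",d@ax*100,d@ay*100)
# decoy corners in wrist (top face)
p=castw(c,[[207,253],[252,275],[170,318]],.025); print((np.c_[(p-np.array(r[0])/1000)@ax,(p-np.array(r[0])/1000)@ay]*1000).round(1))
cv2.imwrite("pics/w1c.png",cv2.resize(np.where(w[...,None]>0,c["img"],c["img"]//3)[160:310,150:400],(750,450)))
E
```

```text
[291 187] [356 282]
wrist block ((506.73028564453125, 201.211181640625), (76.95512390136719, 49.471553802490234), 50.827369689941406)
tcp [0.50384529 0.20093967 0.21266743] [ 1.79997238e+02 -4.36469656e-02  5.08615251e+01] shift tool x,y cm 0.20315905619472316 0.20662877358521278
[[ -14.2  -94.5]
 [ -32.7  -57.8]
 [ -75.6 -136.8]]
```

View pics/w1c.png

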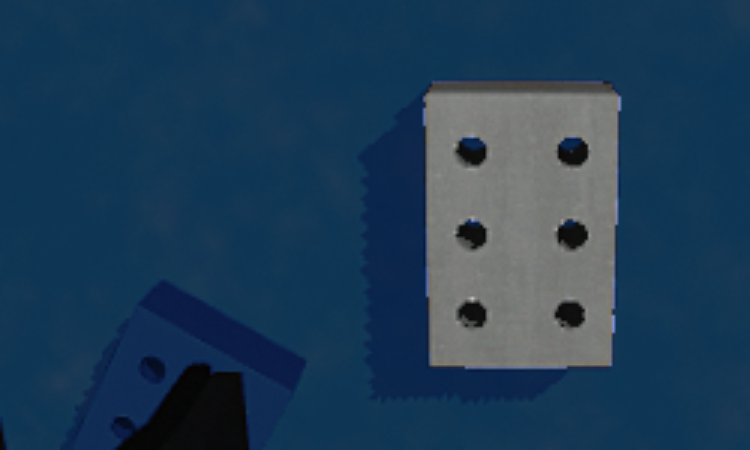

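Emit:
drive_tool:
  commands:
    - [0.05,0.15,0,0,0,0,1]
    - [0,0,1.4,0,0,0,1]
    - [0,0,1.4,0,0,0,1]
    - [0,0,1.4,0,0,0,1]
    - [0,0,1.4,0,0,0,1]
    - [0,0,1.4,0,0,0,1]
    - [0,0,1.4,0,0,0,1]
    - [0,0,1.4,0,0,0,1]
    - [0,0,1.4,0,0,0,1]
    - [0,0,0.42,0,0,0,1]
    - [0,0,0.42,0,0,0,1]
    - [0,0,0.42,0,0,0,1]
    - [0,0,0.42,0,0,0,1]
    - [0,0,0,0,0,0,1]
    - [0,0,0,0,0,0,1]
    - [0,0,0,0,0,0,1]

```text
time_s: 4.73
tool_pos: [0.5057, 0.1999, 0.084]
tool_rot: [180.0, -0.1, 50.7]
force: [-0.1, 1.1, 0.7]
grip_width: 0.087
```

Run:
```python
from h import *; from cell import env
c=env.read_camera("wrist"); cv2.imwrite("pics/w2.png",c["img"]); o=env.get_obs(); print(o["time_s"],o["tool_pos"],o["tool_rot"])
```

```text
4.7833 [0.50570744 0.19988767 0.0839704 ] [ 1.79981597e+02 -5.44379195e-02  5.06924297e+01]
```

View pics/w2.png

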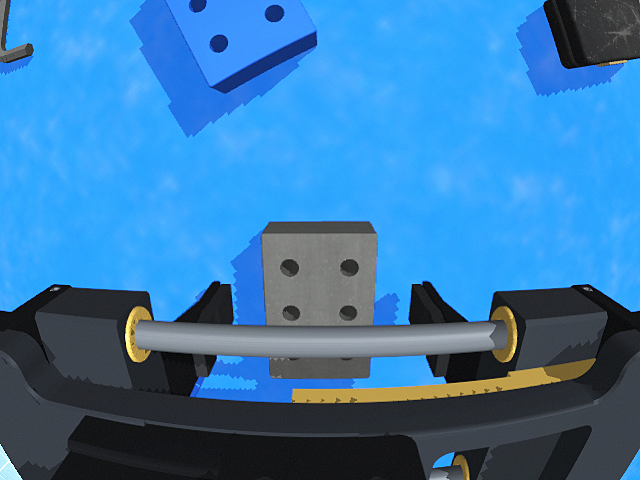

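The block sits centred between the fingers, at columns 264–378. Close the jaws.

Emit:
drive_tool:
  commands:
    - [0,0,0,0,0,0,0.65]
    - [0,0,0,0,0,0,0.6]
    - [0,0,0,0,0,0,0.5]
    - [0,0,0,0,0,0,0.4]
    - [0,0,0,0,0,0,0.2]
    - [0,0,0,0,0,0,0]
    - [0,0,0,0,0,0,0]
    - [0,0,0,0,0,0,0]
    - [0,0,0,0,0,0,0]
    - [0,0,0,0,0,0,0]
  force: 45

```text
time_s: 5.62
tool_pos: [0.5052, 0.1999, 0.0835]
tool_rot: [-180.0, 0.0, 50.7]
force: [-0.4, 0.7, 1.3]
grip_width: 0.0494
```

Emit:
drive_tool:
  commands:
    - [0,0,-0.3,0,0,0,0]
    - [0,0,-0.6,0,0,0,0]
    - [0,0,-1,0,0,0,0]
    - [0,0,-1.5,0,0,0,0]
    - [0,0,-1.5,0,0,0,0]
    - [0,0,-1.5,0,0,0,0]
    - [0,0,-1.5,0,0,0,0]
    - [0,0,-1.5,0,0,0,0]
    - [0,0,-0.6,0,0,0,0]
    - [0,0,0,0,0,0,0]
    - [0,0,0,0,0,0,0]

```text
time_s: 6.53
tool_pos: [0.5051, 0.1996, 0.1833]
tool_rot: [-180.0, 0.0, 50.7]
force: [-1.4, -0.6, -8.5]
grip_width: 0.0497
```

Run:
```python
from h import *; from cell import env
c=env.read_camera("wrist"); cv2.imwrite("pics/w3.png",c["img"]); o=env.get_obs(); print(o["time_s"],o["tool_pos"],o["tool_rot"],o["force"],o["wrist_torque"],o["grip_width"])
t=env.read_camera("top"); b=cast(t,[[332,200]],0); print(b)
```

```text
6.5833 [0.50469294 0.1994361  0.18257525] [-1.79962110e+02  8.51874082e-02  5.06889660e+01] [ 0.2934867   0.49177323 -8.14454844] [-0.1059692   0.146798    0.06416269] 0.04920501671889246
[[ 0.71076501 -0.00263616]]
```

View pics/w3.png

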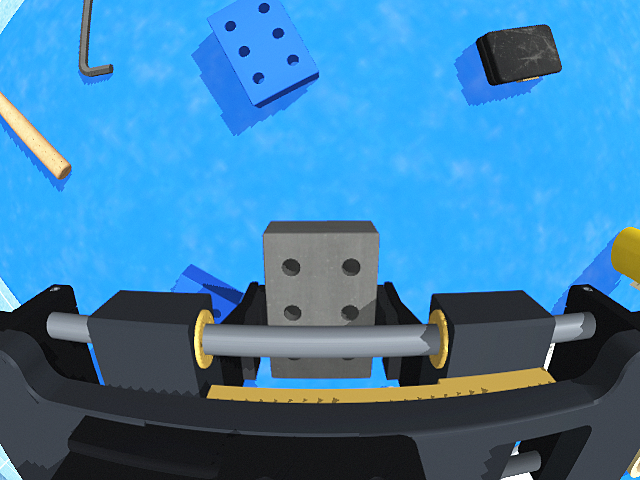

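The grip is secure: opening 49 mm, weight about 8 N. Now carry it over to the jig and turn.

Emit:
drive_tool:
  commands:
    - [-0.9,0.8,0,0,0,0,0]
    - [-1.88,1.64,0,0,0,0,0]
    - [-1.88,1.64,0,0,0,0,0]
    - [-1.88,1.64,0,0,0,0,0]
    - [-1.88,1.64,0,0,0,0,0]
    - [-1.88,1.64,0,0,0,0,0]
    - [-1.88,1.64,0,0,0,0,0]
    - [-1.88,1.64,0,0,0,0,0]
    - [-1.88,1.64,0,0,0,0,0]
    - [-1.88,1.64,0,0,0,0,0]
    - [-1.88,1.64,0,0,0,0,0]
    - [-1.88,1.64,0,0,0,0,0]
    - [-1.88,1.64,0,0,0,0,0]
    - [-1.88,1.64,0,0,0,0,0]
    - [-1.88,1.64,0,0,0,0,0]
    - [-1.88,1.64,0,0,0,0,0]
    - [-1.18,1.0,0,0,0,0,0]
    - [0,0,0,0,0,0,0]

```text
time_s: 8.13
tool_pos: [0.5159, -0.208, 0.1831]
tool_rot: [179.9, 0.2, 50.3]
force: [-0.9, -0.7, -8.0]
grip_width: 0.0491
```

Emit:
drive_tool:
  commands:
    - [0,0,0,0,0,2,0]
    - [0,0,0,0,0,5,0]
    - [0,0,0,0,0,5,0]
    - [0,0,0,0,0,5,0]
    - [0,0,0,0,0,5,0]
    - [0,0,0,0,0,5,0]
    - [0,0,0,0,0,5,0]
    - [0,0,0,0,0,5,0]
    - [0,0,0,0,0,5,0]
    - [0,0,0,0,0,5,0]
    - [0,0,0,0,0,2.1,0]
    - [0,0,0,0,0,0,0]
    - [0,0,0,0,0,0,0]

```text
time_s: 9.22
tool_pos: [0.5172, -0.2018, 0.1829]
tool_rot: [-180.0, 0.1, 1.7]
force: [0.1, -1.0, -8.1]
grip_width: 0.0494
```

Run:
```python
from h import *; from cell import env
c=env.read_camera("wrist"); cv2.imwrite("pics/w4.png",c["img"]); o=env.get_obs(); print(o["time_s"],o["tool_pos"],o["tool_rot"],o["force"],o["wrist_torque"],o["grip_width"],o["qpos"].round(1))
```

```text
9.2667 [ 0.51734131 -0.20176086  0.18302354] [-1.79983536e+02  4.97759392e-02  1.66017828e+00] [ 0.20301284 -0.04353375 -9.37235405] [-0.08356258  0.17782892  0.02224646] 0.04916124317965535 [-20.   14.3  44.1 105.8 -10.9  64.3 -60.4]
```

View pics/w4.png

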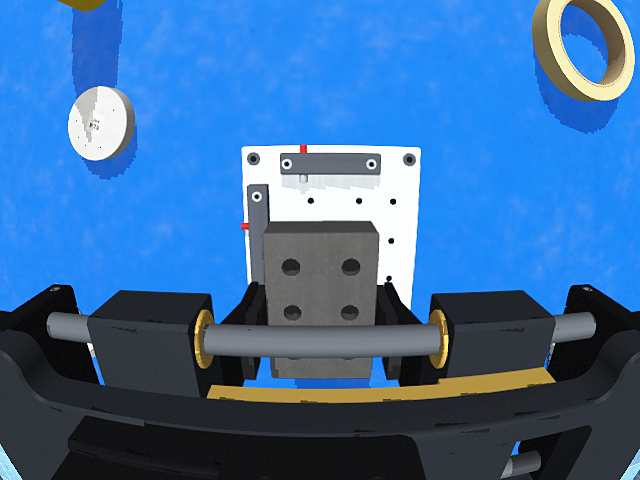

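The wrist view shows the block above the plate. The short fence is at rows 153–174, columns 281–380, and the long fence at columns 248–269. Next I'll locate the fence faces and the block's own edges in this view.

Run:
```python
from h import *; from cell import env
c=env.read_camera("wrist"); im=c["img"]
cv2.imwrite("pics/w4c.png",cv2.resize(im[140:290,230:430],(800,600),interpolation=cv2.INTER_CUBIC))
```

```text
(no output)
```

View pics/w4c.png

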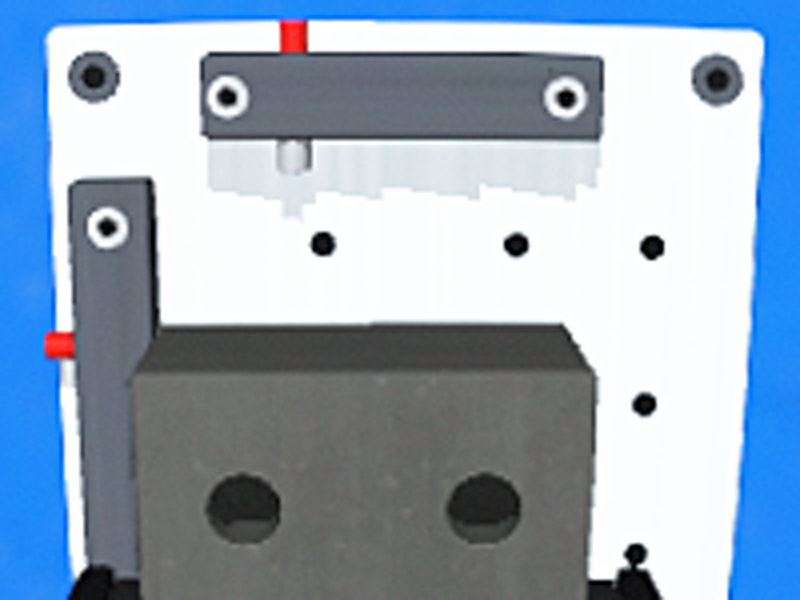

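Run:
```python
from h import *; from cell import env
c=env.read_camera("wrist"); o=env.get_obs(); t=o["tool_pos"][:2]*1000
a=np.radians(1.65); R=np.array([[np.cos(a),np.sin(a)],[-np.sin(a),np.cos(a)]])
f=lambda uv,z:((castw(c,uv,z)*1000-t)@R.T).round(1).tolist()
print("tcp",t)
print("short face @.02",f([[281.2,173.8],[380,174.5]],.02))
print("long face @.02",f([[268,185],[269,220]],.02))
print("plate corners",f([[242,147],[420,148.5]],.01), castw(c,[[242,147],[420,148.5]],.01).round(4).tolist())
print("short outer",f([[281,153],[380,154.5]],.02))
print("block top front",f([[263.7,233.2],[378.7,233.7]],.1245),"bot",f([[270,221.2],[371.2,221.2]],.0995))
J=np.array([509.3,-208.1]); print("top-based corner", R@(J+R.T@np.array([60,45])-t))
```

```text
tcp [ 517.58366081 -201.77388769]
short face @.02 [[53.2, 26.7], [52.9, -41.4]]
long face @.02 [[45.5, 36.1], [20.6, 36.1]]
plate corners [[72.3, 55.8], [71.8, -72.1]] [[0.5882, -0.1439], [0.5914, -0.2718]]
short outer [[67.5, 26.7], [66.8, -41.1]]
block top front [[37.9, 23.6], [37.7, -24.8]] bot [[37.5, 24.3], [37.5, -24.9]]
top-based corner [51.53762008 38.91503003]
```

The block sits centred in the hand. The gap is about 15 mm to the short fence and 12–14 mm to the long one. Lower it next.

Emit:
drive_tool:
  commands:
    - [0,0,0.8,0,0,0,0]
    - [0,0,1.3,0,0,0,0]
    - [0,0,1.3,0,0,0,0]
    - [0,0,1.3,0,0,0,0]
    - [0,0,1.3,0,0,0,0]
    - [0,0,1.3,0,0,0,0]
    - [0,0,0.6,0,0,0,0]
    - [0,0,0.4,0,0,0,0]
    - [0,0,0.2,0,0,0,0]
    - [0,0,0.1,0,0,0,0]
    - [0,0,0,0,0,0,0]
    - [0,0,0,0,0,0,0]

```text
time_s: 10.37
tool_pos: [0.5183, -0.2019, 0.0981]
tool_rot: [180.0, -0.1, 1.6]
force: [-0.5, 0.7, -8.3]
grip_width: 0.0489
```

Emit:
drive_tool:
  commands:
    - [0,0,0.05,0,0,0,0]
    - [0,0,0.05,0,0,0,0]
    - [0,0,0.05,0,0,0,0]
    - [0,0,0,0,0,0,0]
    - [0,0,0,0,0,0,0]

```text
time_s: 10.78
tool_pos: [0.5178, -0.2017, 0.096]
tool_rot: [-180.0, -0.0, 1.6]
force: [-0.4, -0.7, -8.3]
grip_width: 0.0497
```

Emit:
drive_tool:
  commands:
    - [0,0,0.05,0,0,0,0]
    - [0,0,0.05,0,0,0,0]
    - [0,0,0.05,0,0,0,0]
    - [0,0,0,0,0,0,0]
    - [0,0,0,0,0,0,0]

```text
time_s: 11.2
tool_pos: [0.5178, -0.2018, 0.0944]
tool_rot: [-180.0, 0.0, 1.6]
force: [-0.2, -0.2, -8.5]
grip_width: 0.0497
```

Emit:
drive_tool:
  commands:
    - [0,0,0.04,0,0,0,0]
    - [0,0,0,0,0,0,0]
    - [0,0,0,0,0,0,0]

```text
time_s: 11.45
tool_pos: [0.5178, -0.2018, 0.0941]
tool_rot: [-180.0, -0.0, 1.6]
force: [0.8, 0.1, -8.0]
grip_width: 0.0495
```

Emit:
drive_tool:
  commands:
    - [0,0,0.04,0,0,0,0]
    - [0,0,0,0,0,0,0]
    - [0,0,0,0,0,0,0]

```text
time_s: 11.7
tool_pos: [0.5178, -0.2018, 0.0936]
tool_rot: [-180.0, -0.0, 1.6]
force: [-0.2, 0.6, -7.5]
grip_width: 0.0493
```

Emit:
drive_tool:
  commands:
    - [0,0,0.04,0,0,0,0]
    - [0,0,0,0,0,0,0]
    - [0,0,0,0,0,0,0]

```text
time_s: 11.95
tool_pos: [0.518, -0.2018, 0.0935]
tool_rot: [-180.0, -0.0, 1.6]
force: [-0.6, -0.0, -5.7]
grip_width: 0.0493
```

Emit:
drive_tool:
  commands:
    - [0,0,0.05,0,0,0,0]
    - [0,0,0,0,0,0,0]
    - [0,0,0,0,0,0,0]

```text
time_s: 12.2
tool_pos: [0.5182, -0.2019, 0.0935]
tool_rot: [-180.0, -0.1, 1.6]
force: [-2.3, 0.9, 2.1]
grip_width: 0.0496
```

Emit:
drive_tool:
  commands:
    - [0,0,0.05,0,0,0,0]
    - [0,0,0,0,0,0,0]
    - [0,0,0,0,0,0,0]

```text
time_s: 12.45
tool_pos: [0.5183, -0.202, 0.0934]
tool_rot: [-180.0, -0.1, 1.6]
force: [-3.7, 1.2, 6.2]
grip_width: 0.0498
```

The block lies flat on the plate. Slide it diagonally towards the pins.

Emit:
drive_tool:
  commands:
    - [0.15,-0.12,0,0,0,0,0]
    - [0.15,-0.12,0,0,0,0,0]
    - [0.15,-0.12,0,0,0,0,0]
    - [0.15,-0.12,0,0,0,0,0]
    - [0.15,-0.12,0,0,0,0,0]
    - [0,0,0,0,0,0,0]
    - [0,0,0,0,0,0,0]

```text
time_s: 13.03
tool_pos: [0.5259, -0.1971, 0.0935]
tool_rot: [179.9, -0.1, 1.6]
force: [-3.3, -1.9, 6.2]
grip_width: 0.0498
```

Emit:
drive_tool:
  commands:
    - [0,-0.1,0,0,0,0,0]
    - [0,-0.1,0,0,0,0,0]
    - [0,-0.1,0,0,0,0,0]
    - [0,0,0,0,0,0,0]
    - [0,0,0,0,0,0,0]

```text
time_s: 13.45
tool_pos: [0.5258, -0.1946, 0.0935]
tool_rot: [179.8, -0.1, 1.5]
force: [-3.1, -4.4, 5.6]
grip_width: 0.0493
```

Emit:
drive_tool:
  commands:
    - [0,-0.1,0,0,0,0,0]
    - [0,-0.1,0,0,0,0,0]
    - [0,-0.1,0,0,0,0,0]
    - [0,0,0,0,0,0,0]
    - [0,0,0,0,0,0,0]

```text
time_s: 13.87
tool_pos: [0.5257, -0.1928, 0.0935]
tool_rot: [179.7, -0.2, 1.5]
force: [-1.6, -6.1, 4.4]
grip_width: 0.0494
```

Emit:
drive_tool:
  commands:
    - [0,-0.1,0,0,0,0,0]
    - [0,-0.1,0,0,0,0,0]
    - [0,0,0,0,0,0,0]
    - [0,0,0,0,0,0,0]

```text
time_s: 14.2
tool_pos: [0.5257, -0.1912, 0.0935]
tool_rot: [179.7, -0.2, 1.5]
force: [-2.2, -7.0, 3.9]
grip_width: 0.0493
```

Emit:
drive_tool:
  commands:
    - [0.1,0,0,0,0,0,0]
    - [0.1,0,0,0,0,0,0]
    - [0.1,0,0,0,0,0,0]
    - [0.1,0,0,0,0,0,0]
    - [0,0,0,0,0,0,0]
    - [0,0,0,0,0,0,0]

```text
time_s: 14.7
tool_pos: [0.5274, -0.1911, 0.0935]
tool_rot: [179.8, 0.1, 1.4]
force: [-8.4, -6.6, 10.8]
grip_width: 0.0496
```

Emit:
drive_tool:
  commands:
    - [0,-0.1,0,0,0,0,0]
    - [0,-0.1,0,0,0,0,0]
    - [0,0,0,0,0,0,0]
    - [0,0,0,0,0,0,0]

```text
time_s: 15.03
tool_pos: [0.5277, -0.1903, 0.0935]
tool_rot: [179.7, 0.0, 1.4]
force: [-6.6, -8.3, 8.9]
grip_width: 0.0495
```

Run:
```python
from h import *; from cell import env
c=env.read_camera("wrist"); o=env.get_obs(); print({k:np.round(v,4).tolist() for k,v in o.items() if k in("time_s","tool_pos","tool_rot","force","wrist_torque","grip_width")})
cv2.imwrite("pics/w5.png",cv2.resize(c["img"][170:320,220:420],(800,600),interpolation=cv2.INTER_CUBIC))
```

```text
{'time_s': 15.0833, 'tool_pos': [0.5278, -0.1903, 0.0935], 'tool_rot': [179.6828, 0.022, 1.4141], 'force': [-7.5967, -9.737, 8.7136], 'wrist_torque': [-1.7613, 1.7163, 0.0631], 'grip_width': 0.0497}
```

View pics/w5.png

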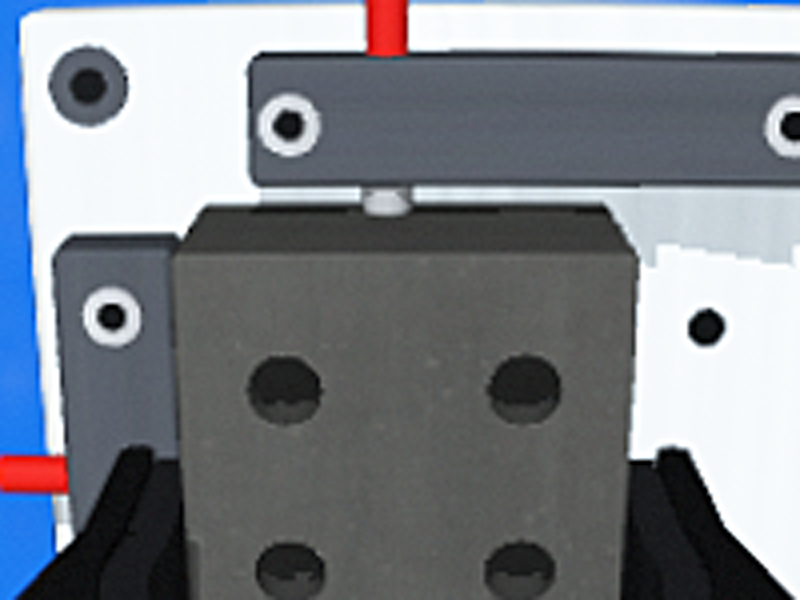

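The short pin is still showing at crop (387,200), a gap of about 5 mm. On the long side the block edge nearly meets the fence. I'll keep pushing in x first.

Emit:
drive_tool:
  commands:
    - [0.1,0,0,0,0,0,0]
    - [0.1,0,0,0,0,0,0]
    - [0.1,0,0,0,0,0,0]
    - [0,0,0,0,0,0,0]
    - [0,0,0,0,0,0,0]

```text
time_s: 15.5
tool_pos: [0.5296, -0.19, 0.0935]
tool_rot: [179.8, 0.2, 1.4]
force: [-11.0, -8.1, 12.5]
grip_width: 0.0495
```

Emit:
drive_tool:
  commands:
    - [0.1,0,0,0,0,0,0]
    - [0.1,0,0,0,0,0,0]
    - [0,0,0,0,0,0,0]
    - [0,0,0,0,0,0,0]

```text
time_s: 15.83
tool_pos: [0.5312, -0.1898, 0.0935]
tool_rot: [179.8, 0.2, 1.4]
force: [-11.5, -6.8, 14.2]
grip_width: 0.0497
```

Emit:
drive_tool:
  commands:
    - [0,-0.1,0,0,0,0,0]
    - [0,-0.1,0,0,0,0,0]
    - [0,0,0,0,0,0,0]
    - [0,0,0,0,0,0,0]

```text
time_s: 16.17
tool_pos: [0.5314, -0.1892, 0.0935]
tool_rot: [179.6, 0.2, 1.4]
force: [-10.7, -9.7, 11.1]
grip_width: 0.0492
```

Emit:
drive_tool:
  commands:
    - [0,0,-0.03,0.4,0.2,0,0]
    - [0,0,0,0,0,0,0]
    - [0,0,0,0,0,0,0]

```text
time_s: 16.42
tool_pos: [0.5313, -0.1893, 0.0935]
tool_rot: [-180.0, -0.0, 1.4]
force: [-9.2, -9.2, 8.6]
grip_width: 0.0495
```

Emit:
drive_tool:
  commands:
    - [0.1,0,0,0,0,0,0]
    - [0.1,0,0,0,0,0,0]
    - [0,0,0,0,0,0,0]
    - [0,0,0,0,0,0,0]

```text
time_s: 16.75
tool_pos: [0.5317, -0.1894, 0.0934]
tool_rot: [-179.9, 0.2, 1.4]
force: [-14.9, -10.4, 15.2]
grip_width: 0.0491
```

```bash
cat > look.py <<'E'
import sys
from h import *; from cell import env
c=env.read_camera("wrist"); o=env.get_obs(); print({k:np.round(v,4).tolist() for k,v in o.items() if k in("time_s","tool_pos","tool_rot","force","wrist_torque","grip_width")})
cv2.imwrite(f"pics/{sys.argv[1]}.png",cv2.resize(c["img"][170:320,200:400],(800,600),interpolation=cv2.INTER_CUBIC))
E
python3 look.py w6
```

```text
{'time_s': 16.8, 'tool_pos': [0.5316, -0.1894, 0.0934], 'tool_rot': [-179.9136, 0.194, 1.3557], 'force': [-14.5044, -9.3282, 14.7475], 'wrist_torque': [-2.2791, 3.449, 0.0215], 'grip_width': 0.0494}
```

View pics/w6.png

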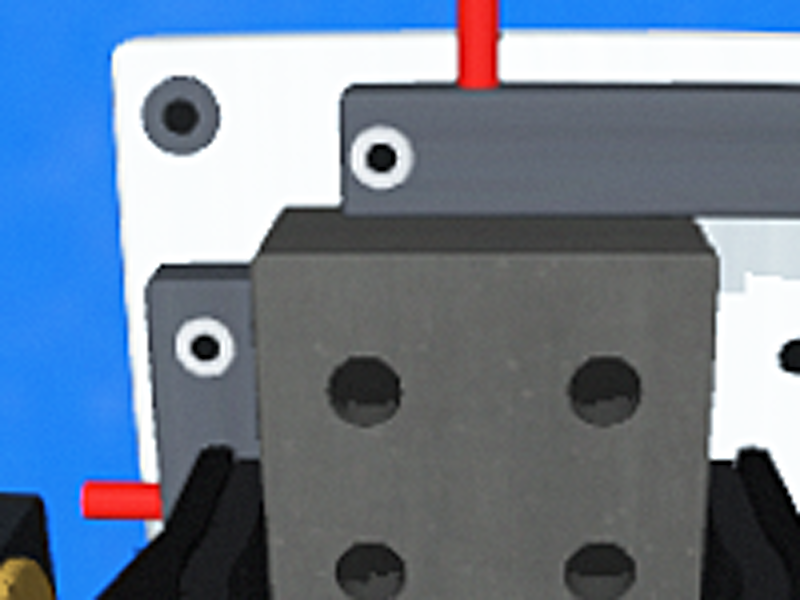

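The short pin has disappeared: the block meets the short fence along its end at crop row 213, and x stopped while the force rose. Now press in y.

Emit:
drive_tool:
  commands:
    - [0,-0.1,0,0,0,0,0]
    - [0,-0.1,0,0,0,0,0]
    - [0,0,0,0,0,0,0]
    - [0,0,0,0,0,0,0]

```text
time_s: 17.13
tool_pos: [0.5316, -0.189, 0.0935]
tool_rot: [179.9, 0.1, 1.3]
force: [-14.3, -12.6, 11.7]
grip_width: 0.0495
```

Emit:
drive_tool:
  commands:
    - [0,-0.1,0,0,0,0,0]
    - [0,-0.1,0,0.2,0,0,0]
    - [0,0,0,0,0,0,0]
    - [0,0,0,0,0,0,0]

```text
time_s: 17.47
tool_pos: [0.5315, -0.1887, 0.0934]
tool_rot: [180.0, 0.1, 1.3]
force: [-12.8, -16.1, 10.1]
grip_width: 0.0494
```

```bash
sed -i 's/\[170:320,200:400\],(800,600)/[130:300,190:410],(800,618)/;s/,618/,600/' look.py; python3 look.py w7
python3 - <<'E'
from h import *; from cell import env
for n,b in(("top",(390,240,475,338)),("scene",(340,270,470,385))):
    c=env.read_camera(n); x0,y0,x1,y1=b; cv2.imwrite(f"pics/{n}7.png",cv2.resize(c["img"][y0:y1,x0:x1],None,fx=5,fy=5,interpolation=cv2.INTER_CUBIC))
E
```

```text
{'time_s': 17.5167, 'tool_pos': [0.5315, -0.1887, 0.0934], 'tool_rot': [179.9839, 0.1025, 1.2531], 'force': [-13.0458, -16.6944, 10.6485], 'wrist_torque': [-3.7064, 3.0608, 0.077], 'grip_width': 0.0497}
```

View pics/w7.png

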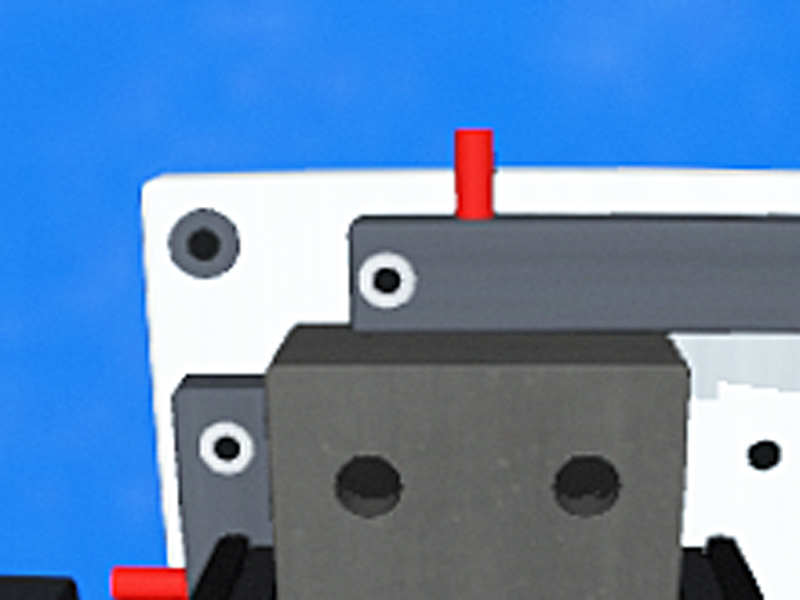

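View pics/scene7.png

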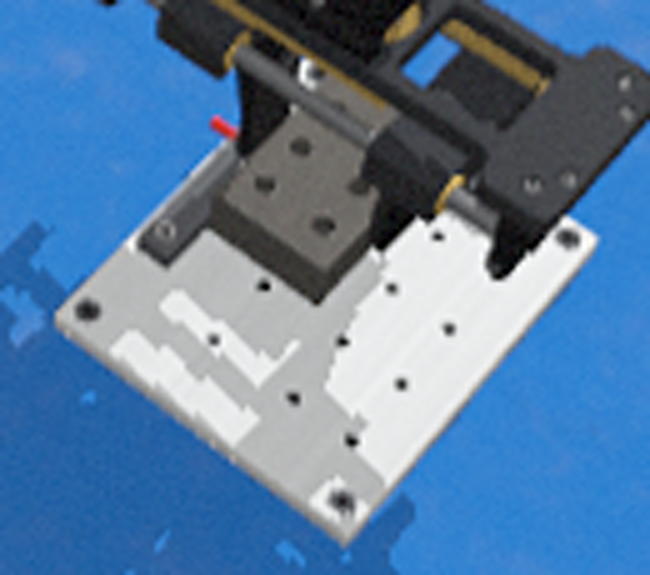

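View pics/top7.png

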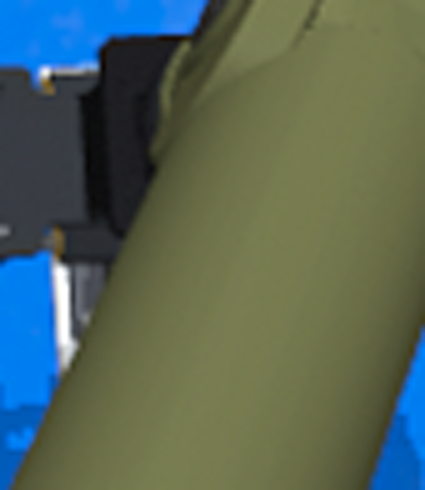

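Run:
```python
from h import *; from cell import env
from scipy.spatial.transform import Rotation as Ro
c=env.read_camera("wrist"); o=env.get_obs()
def T(p,r):
    M=np.eye(4); M[:3,:3]=Ro.from_euler("xyz",r,degrees=True).as_matrix(); M[:3,3]=p; return M
X=np.linalg.inv(T(o["tool_pos"],o["tool_rot"]))@c["pose"]
c0=dict(c); c0["pose"]=T([.5176,-.2018,.1829],[-180,0.03,1.66])@X
a=np.radians(1.5); R=np.array([[np.cos(a),np.sin(a)],[-np.sin(a),np.cos(a)]])
J=np.array([509.3,-208.1]); g=lambda c,uv,z:R@(castw(c,[uv],z)[0]*1000-J)
hs=lambda im:cv2.inRange(cv2.cvtColor(im,cv2.COLOR_BGR2HSV),(0,150,80),(8,255,255))|cv2.inRange(cv2.cvtColor(im,cv2.COLOR_BGR2HSV),(170,150,80),(180,255,255))
for nm,cc,im,zt in(("start",c0,cv2.imread("pics/w4.png"),0),("now",c,c["img"],0)):
    m=hs(im); m[:120]=0; n,l,s,ce=cv2.connectedComponentsWithStats(m)
    for i in range(1,n):
        if s[i,4]<15: continue
        x,y,w,h,A=s[i]; print(nm,"box",s[i].tolist())
        tip,base=((x+w/2,y),(x+w/2,y+h)) if h>w else ((x,y+h/2),(x+w,y+h/2))
        print("  tip",g(cc,tip,.016).round(1),"base",g(cc,base,.02).round(1))
print("tcp in jig",R@(o["tool_pos"][:2]*1000-J),"fence near",g(c,(320.4,223.5),.02))
cv2.imwrite("pics/w8.png",cv2.resize(c["img"][200:300,200:333],(798,600),interpolation=cv2.INTER_CUBIC))
```

```text
start box [300, 145, 7, 8, 55]
  tip [81.3 17.6] base [75.9 17.5]
start box [241, 223, 8, 6, 41]
  tip [23.9 63.5] base [24.8 56.8]
now box [315, 167, 11, 25, 248]
  tip [86.8 18.2] base [75.9 18.3]
now box [221, 291, 21, 9, 181]
  tip [23.4 69.2] base [25.4 57.2]
tcp in jig [22.73609635 18.81998318] fence near [61.39187328 18.36783409]
```

View pics/w8.png

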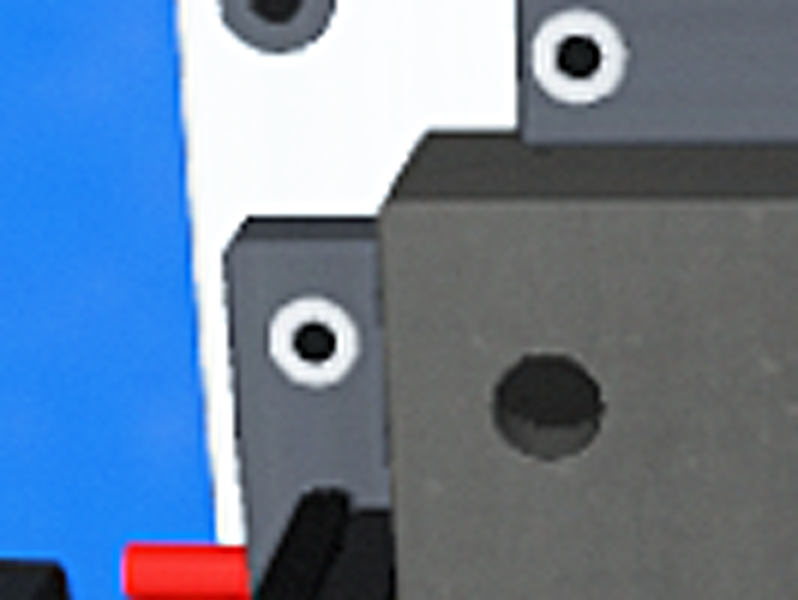

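Travel read from the tail tips is about 5.5 mm for each pin, with a reading error of about ±0.5 mm. To check that the block is square to the fences, I'll fit lines to the block's front edge and the short fence's edge.

```bash
cat > par.py <<'E'
from h import *; from cell import env
def edge(g,cols,r0,r1,sign):
    P=[]
    for u in cols:
        d=np.diff(g[r0:r1,u].astype(float))*sign; i=int(d.argmax())
        if 0<i<len(d)-1 and d[i]>4:
            a,b,e=d[i-1],d[i],d[i+1]; q=a-2*b+e; P.append((u,r0+i+.5+(0.5*(a-e)/q if q else 0)))
    return np.array(P)
def line(c,P,z):
    w=castw(c,P,z)*1000; vx,vy,x,y=cv2.fitLine(w.astype(np.float32),cv2.DIST_HUBER,0,.01,.01).ravel()
    if vy<0: vx,vy=-vx,-vy
    res=np.median(abs((w-[x,y])@[vy,-vx]))
    return np.degrees(np.arctan2(-vx,vy)),x,y,res,len(w)
if __name__=="__main__":
    c=env.read_camera("wrist"); g=cv2.GaussianBlur(cv2.cvtColor(c["img"],cv2.COLOR_BGR2GRAY),(3,3),0)
    o=env.get_obs(); print(o["tool_rot"][2],"F",o["force"].round(1),"M",o["wrist_torque"].round(2),o["tool_pos"].round(4))
    print("col profile", g[186:242,345].tolist())
    for nm,cols,r0,r1,s,z in(("plate far edge",range(235,405),168,188,1,.01),("fence near edge(dark->darker)",range(300,372),215,228,-1,.02),("block top front edge",range(270,375),228,242,1,.035)):
        P=edge(g,cols,r0,r1,s); print(nm,np.round(line(c,P,z),2) if len(P)>5 else P)
    # block long side edge: right side, transpose
    gt=np.ascontiguousarray(g.T)
    for nm,rows,c0,c1,s,z in(("block right side top",range(236,278),370,390,1,.035),("block left side top",range(240,275),258,272,-1,.035),("long fence outer",range(242,285),232,246,-1,.02)):
        P=edge(gt,rows,c0,c1,s); 
        if len(P)>5:
            w=castw(c,P[:,::-1],z)*1000; vx,vy,x,y=cv2.fitLine(w.astype(np.float32),cv2.DIST_HUBER,0,.01,.01).ravel()
            if vx<0: vx,vy=-vx,-vy
            print(nm,"yaw",round(float(np.degrees(np.arctan2(vy,vx))),2),round(float(x),1),round(float(y),1),len(P))
E
python3 par.py
```

```text
1.2546839556536744 F [-12.8 -15.3   9.6] M [-3.72  3.    0.04] [ 0.5315 -0.1887  0.0934]
col profile [253, 254, 255, 234, 161, 84, 76, 100, 107, 107, 105, 104, 103, 103, 103, 101, 101, 101, 101, 102, 103, 104, 104, 104, 104, 104, 105, 105, 105, 105, 104, 105, 104, 104, 104, 104, 96, 77, 63, 63, 65, 65, 65, 66, 66, 66, 70, 88, 105, 107, 104, 103, 102, 102, 101, 100]
plate far edge [ 1.6900e+00  5.9054e+02 -1.9750e+02  3.0000e-02  1.6200e+02]
fence near edge(dark->darker) [ 1.6700e+00  5.7071e+02 -1.9453e+02  2.0000e-02  6.9000e+01]
block top front edge [ 1.3500e+00  5.6975e+02 -1.9278e+02  2.0000e-02  1.0500e+02]
block right side top yaw 0.97 560.0 -213.2 42
block left side top yaw 1.59 558.3 -163.4 24
long fence outer yaw 1.45 550.1 -149.1 43
```

The block is yawed about 0.33° short of the jig (1.35° against 1.68°), so one corner is touching first. I'll correct the yaw.

Emit:
drive_tool:
  commands:
    - [0,0,0,0,0,-0.2,0]
    - [0,0,0,0,0,-0.2,0]
    - [0,0,0,0,0,0,0]
    - [0,0,0,0,0,0,0]

```text
time_s: 18.05
tool_pos: [0.5315, -0.1886, 0.0934]
tool_rot: [-180.0, 0.1, 1.6]
force: [-12.7, -15.0, 10.6]
grip_width: 0.0495
```

```bash
python3 par.py | grep -v profile
```

```text
1.5942312046828815 F [-12.6 -16.3  10.3] M [-3.65  3.06 -0.22] [ 0.5315 -0.1886  0.0934]
plate far edge [ 1.6500e+00  5.9016e+02 -1.8775e+02  2.0000e-02  1.6100e+02]
fence near edge(dark->darker) [ 1.4900e+00  5.7070e+02 -1.9483e+02  2.0000e-02  7.0000e+01]
block top front edge [ 1.6000e+00  5.6967e+02 -1.8850e+02  2.0000e-02  1.0500e+02]
block right side top yaw 1.24 562.8 -213.0 42
block left side top yaw 1.77 557.4 -163.3 27
long fence outer yaw 1.4 551.7 -149.1 43
```

The block is now parallel (1.6° against 1.5–1.65°). The yaw moment reads −0.22 N·m, which suggests the faces are bearing. I'll add a little push for margin and re-check.

Emit:
drive_tool:
  commands:
    - [0.05,-0.05,0,0,0.1,0,0]
    - [0.05,-0.05,0,0.1,0,0.05,0]
    - [0,0,0,0,0,0,0]
    - [0,0,0,0,0,0,0]
    - [0,0,0,0,0,0,0]

```text
time_s: 18.52
tool_pos: [0.5315, -0.1887, 0.0934]
tool_rot: [-180.0, 0.1, 1.5]
force: [-15.3, -17.7, 12.2]
grip_width: 0.0493
```

```bash
python3 par.py | grep -v profile; python3 look.py w9
python3 - <<'E'
from h import *; from cell import env
c=env.read_camera("wrist"); im=c["img"]; hh=cv2.cvtColor(im,cv2.COLOR_BGR2HSV)
a=np.radians(1.6); R=np.array([[np.cos(a),np.sin(a)],[-np.sin(a),np.cos(a)]]); J=np.array([509.3,-208.1])
m=cv2.inRange(hh,(0,150,80),(8,255,255))|cv2.inRange(hh,(170,150,80),(180,255,255)); m[:120]=0
n,l,s,_=cv2.connectedComponentsWithStats(m)
for i in range(1,n):
    x,y,w,h,A=s[i]
    if A<30: continue
    tip,base=((x+w/2,y),(x+w/2,y+h)) if h>w else ((x,y+h/2),(x+w,y+h/2))
    print(s[i].tolist(),[(R@(castw(c,[p],z)[0]*1000-J)).round(1).tolist() for p,z in((tip,.016),(base,.02))])
s=env.read_camera("scene"); cv2.imwrite("pics/scene9.png",s["img"])
E
```

```text
1.5316976023466122 F [-15.8 -17.5  12.8] M [-4.09  3.56 -0.06] [ 0.5315 -0.1887  0.0934]
plate far edge [ 1.7100e+00  5.8995e+02 -1.7870e+02  3.0000e-02  1.6100e+02]
fence near edge(dark->darker) [ 1.5900e+00  5.7071e+02 -1.9605e+02  2.0000e-02  7.0000e+01]
block top front edge [ 1.5700e+00  5.6979e+02 -1.9249e+02  2.0000e-02  1.0500e+02]
block right side top yaw 1.26 560.2 -213.1 42
block left side top yaw 1.77 558.3 -163.2 28
long fence outer yaw 1.44 553.3 -149.1 43
{'time_s': 18.6167, 'tool_pos': [0.5315, -0.1886, 0.0934], 'tool_rot': [-179.9534, 0.0992, 1.538], 'force': [-15.1701, -17.5006, 11.5955], 'wrist_torque': [-4.0184, 3.5558, -0.0611], 'grip_width': 0.0495}
[316, 167, 11, 26, 253] [[86.9, 18.0], [75.5, 18.1]]
[221, 290, 21, 10, 193] [[23.6, 69.3], [25.6, 57.3]]
```

View pics/w9.png

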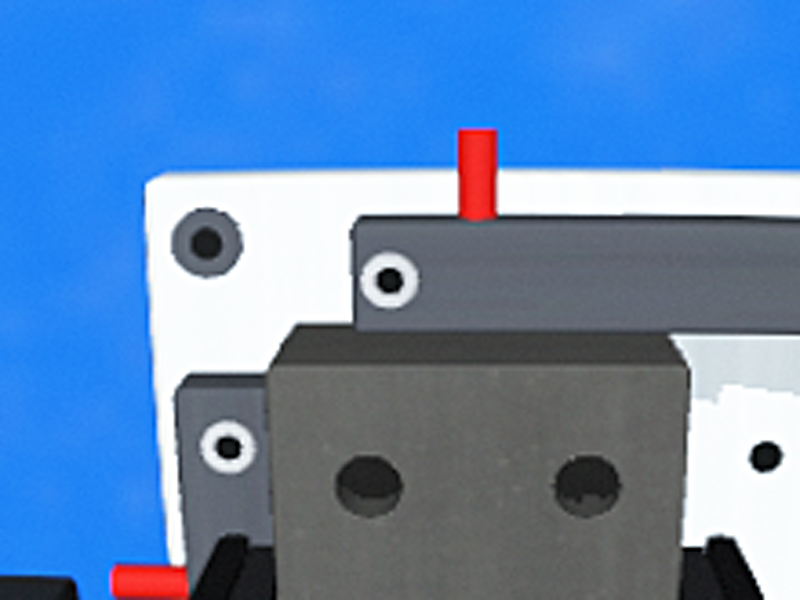

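View pics/scene9.png

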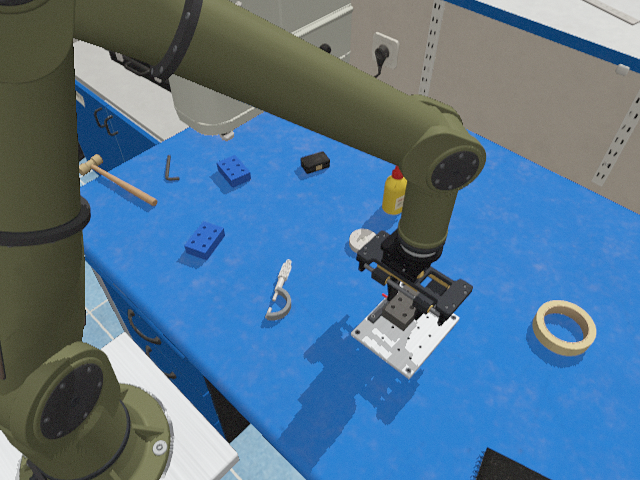

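The position holds steady while the force rises on both axes. The pin and friction resistance is about 9 N, and I'm pressing with 15–17 N, so both fences are bearing. Both red tails stand out equally, the block is square, and the bystanders are undisturbed. Handing in.

Run:
```python
from cell import env
o=env.get_obs(); print(o["time_s"],o["tool_pos"],o["force"],o["grip_width"]); print(env.sign_off())
```

```text
18.7167 [ 0.53154194 -0.18865695  0.09340417] [-15.18603371 -17.96381551  11.56368585] 0.04960769417170111
the job is handed in; nothing more can be done
None
```

I gripped the black block across its width, laid it flat on the jig plate and pressed it into the corner. I handed in at 18.7 s while still holding it there with about 15 N towards the short fence and 18 N towards the long one.

**Checks that passed**
- The block stopped moving on both axes while the push force kept rising, to well above the roughly 9 N I estimate the pins and friction need.
- After I corrected a 0.3° yaw error, the block read 1.57°, against 1.59° for the short fence and 1.4–1.7° for other jig edges.
- The grip opening stayed at 49.6 mm.
- In the last scene view the micrometer, round block and oil bottle were where they started.

**Checks that were weaker or disagreed**
- **Pin travel:** the red tails showed about 5.6–5.8 mm of travel, slightly under the 6 mm for flush. The reading error is about 0.5 mm, so I can't confirm exact flushness by eye.
- **Gap at the short fence:** ray casting left a 0.9 mm gap between the block's end and the fence. That is within the 2 mm calibration, and the force reading contradicts it.
- **Long-side angle:** the block's two long sides read 1.26° and 1.77° in the wrist view. I relied on the front edge instead.

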